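# Hitch the trailer drawbar to the bench ball gauge

### The arm

A 6-joint arm with a two-finger parallel gripper is mounted at the origin on the work surface. World frame = base frame: x ahead of the robot, y to its left, z up, the work surface at z = 0. Lengths are in m, angles in rad, forces in N, time in s.
With the tool pointing down it reaches from about 0.3 to 0.75 m from the base axis. Payload 8.5 kg.
Tool frame: the origin (TCP) lies at the very end of the fingers, on their centre line; the grasp point (between the pads) lies env.grasp_offset behind it (env.grasp_offset is the distance from the TCP to the grasp point, in m); z points along the fingers, y is the line along which they close (so a half turn about z gives the same grasp; the last joint's range is limited). The gripper opens to 85 mm and grips with 20 to 120 N. Pads are 22 mm wide; open, the fingers measure 114 mm over their backs; the gripper's body (76 mm by 85 mm) begins 54 mm behind the grasp point. The pads swing forward as they close: fully open they stand 13 mm farther back than shut.
Start: joints at [-1.355, 0.381, 1.297, -0, 1.464, -0.215], TCP at [0.23, -0.5, 0.231] pointing down, gripper open.
Joint ranges: [-3.11, 3.11], [-0.89, 2.33], [0.22, 2.48], [-1.42, 4.56], [0.17, 2.85], [-2.88, 2.88]. Speed limits (rad/s): [2.39, 2.39, 3.14, 3.14, 3.14, 3.14].

### API

Orientations are given as a rotation vector (axis times angle).
In Python, from cell import env, effector, kinematics, readout, capture, job gives the robot as it stands. Calls block until the motion is done:
- env.goto(position, orientation): joint-space move of the TCP to a pose.
- env.move_l(position, rotation=None, velocity=0.15): straight line of the TCP; rotation=None keeps the orientation; velocity is the mean speed in m/s.
- env.move_joints(angles): joint-space move.
- effector.let_go() and effector.grab(newtons=None): open the fingers fully, or close them until they stop; newtons is the grip in N (None keeps the last).
- env.pause(seconds).
- kinematics.solve_ik(position, orientation): joint angles nearest the present ones, or None.
- readout.get_state(): the state.
- capture(name): name is "scene" or "top"; returns a dict with "pixels" (420x560x3 uint8, red, green, blue), "fx", "fy", "cx", "cy" (pixels), "k1" (the pictures are not rectified: a ray, as slopes to the right and down, at radius r is drawn at 1 + k1 r^2 times it, then the intrinsics apply), "eye" and "orientation" of the camera in the world. Camera axes: x right, y down, z forward; pixel columns grow to the right and rows downward; lengths in m; the calibration is good to about 2 mm. A picture is of the moment at which its call begins. There is no depth.
A pose or a line that the arm cannot do raises env.IKError and nothing moves.
- job.close_job(): hands the job in; it is judged then, once.
The state is a dict: "t": time; "joint_pos": joint angles; "qd": joint speeds; "tau": joint torques, N m; "ee_pos": TCP position; "ee_rot": TCP orientation; "ft_force": force on the tool from outside, world axes, zero at the start; "ft_torque": the same for the moment, N m; "finger_gap": opening from 0.0 (shut) to 1.0 (fully open); "finger_force": force on a finger pad.
Only numpy, scipy, OpenCV 4.12 (cv2) and the standard library are available. Lean on these libraries where they do the work, as an engineer would, in place of code of your own. Each camera call takes 0.05 s, during which the arm holds its last target. There are 200 camera calls.

### The job

Raise the handle of the trailer coupler fully, lift the coupler off its wooden block onto the tow ball and push it down until it is fully home on the ball, handle still up; then press the handle down flat to lock it, and let go with the drawbar standing level on its prop foot. The ball sits on a spring gauge that gives under load: never press it down to its stop. Leave the other things on the bench alone.

Things in the scene. Friction and masses are not known exactly. Their poses are not given: they have to be found in the camera images.
- ball (a point): Centre of the steel tow ball (diameter 40) on a short neck (diameter 18), 80 above the bench when unloaded. It tops a spring column in a housing bolted to the bench by a 110 x 110 plate (a bench nose-weight gauge), so it sinks straight down under load, at most 12; it does not move sideways. Sizes here are in mm.
- column (a joint): How far the gauge's spring column, with the ball, is pressed down, in m: 0 unloaded, stop at 0.012 (never press it beyond 0.0115). It starts to sink at about 2 N and then gives about 1 mm per 2.6 N, so the stop comes at about 33 N; it springs back when unloaded.
- seat (a point): Point inside the steel coupler head where the ball's centre lies once fully home. z up, x along the drawbar from the ball end to the tail, y across. The head is open below; its flared rim is 20 below this point, the flat roof's top 25 above, a low dome on it 31 above. Parked on the 60 high wooden block this point is 80 above the bench.
- head (a point): Good grip on the coupler head: 2 towards the nose from seat and 8 above it, same axes. The head's flat upright sides are 54 apart (y), from 14 below to 20 above seat; the rim flares 3 wider below. Socket 43 wide: 1.5 free beside the ball. Spring friction pads in both cheeks grip the ball from 12 before home: pushing past them takes about 8 to 20 N, more than the drawbar's own weight gives.
- foot (a point): Underside of the prop stand's rubber foot (a bar 80 long across, diameter 14): 230 behind seat along x, 80 below it. It stands on the bench when the drawbar is level, and may drag on it when only the head is lifted. Bar 25 x 25, its tail flange ends 264 behind seat. All together weighs about 0.5 to 0.75 kg.
- pivot (a point): Handle's hinge pin in the coupler head, 36 behind seat (x) and 14 above it; the handle turns about the y axis through this point.
- handle_end (a point): Centre of the handle's cross bar (diameter 11, 46 long along y) at its free end. Handle shut: 97 behind pivot and 24.5 above it, with 25 free down to the drawbar; the fingers can pinch the bar's two ends from above, gently, so that it turns between them. The handle itself is a 36 wide channel. It swings up and over towards the ball end as it opens.
- handle (a joint): Handle angle, rad: 0 flat and locked, 0.75 fully raised (43 deg up from flat). Stiff hinge, about 0.2 Nm; it stays where it is left. Raising it draws a jaw back from the ball's place; pressing it flat brings the jaw under the ball. With the handle down the ball cannot enter, and with the coupler not home the jaw rubs on the ball's side and the handle goes down hard or stays a little up.
- board: Green circuit board 130 x 45 x 12 lying on a paper towel, off to the left. Leave alone.
- spool: Grey solder spool, diameter 60, 46 high, off to the right. Leave alone.
- driver: Screwdriver lying on the bench, off to the right. Leave alone.
- tray: Grey parts tray 90 x 130 x 30, off to the left. Leave alone.
Not all that is in view belongs to the job. What is meant by the part that bears ball is not orange, and is the larger of those in its own colour.

How it is judged:
By the outcome, as a careful person would: the job done as asked, in the order asked, and still so for the second after the job is handed in, with the robot touching nothing.
It also fails if it takes over 72 s, if anything falls off the work surface, if the arm or the gripper's body presses on something with over 40 N, if the wrist force passes 120 N, or if a joint passes its speed limit or range.

## Working session

There is one attempt and no reset: what is moved stays moved. The work goes in short steps, each a Python script; the robot and the scene stay as the last script left them, time stands still between calls to the robot, and variables do not carry over. Pictures are saved under pics/ and viewed, at most 12 in all, crops included, and the job is handed in when it is done.

```bash
ls; mkdir -p pics
python3 - <<'E'
from cell import env, effector, kinematics, readout, capture, job
import cv2
for n in ("scene","top"):
    c=capture(n); cv2.imwrite(f"pics/{n}0.png",cv2.resize(c["pixels"][:,:,::-1],None,fx=1.42,fy=1.42))
    print(n,{k:v for k,v in c.items() if k!="pixels"})
s=readout.get_state(); print(s, env.grasp_offset)
E
```

```text
pics
scene {'fx': 529.9161851587667, 'fy': 529.9161851587667, 'cx': 280.99633793176685, 'cy': 206.1607064074067, 'k1': -0.18633902064097696, 'eye': array([ 1.32599087, -0.45882564,  0.95881972]), 'orientation': array([-2.06101732, -1.22266571,  0.49295341])}
top {'fx': 425.93888754498494, 'fy': 425.93888754498494, 'cx': 282.84146560060447, 'cy': 211.15200216511892, 'k1': -0.03444629542338496, 'eye': array([ 0.43856056, -0.01416446,  1.07022203]), 'orientation': array([-2.20037184,  2.15372051, -0.08154784])}
{'t': 0.1, 'joint_pos': array([-1.35532002e+00,  3.81153574e-01,  1.29814467e+00, -1.04090270e-05,
        1.46359535e+00, -2.15284086e-01]), 'qd': array([-3.76114021e-04, -1.37872599e-03, -4.24966086e-04,  1.13786430e-03,
       -3.69615488e-05,  1.11526920e-04]), 'tau': array([ 3.03298795e-03, -4.49221623e+01, -2.31655455e+01, -1.98229800e-04,
        3.63080188e-03, -4.30269222e-05]), 'ee_pos': array([ 0.22960723, -0.49950319,  0.23077371]), 'ee_rot': array([-3.06773556e+00, -6.71141269e-01,  1.64450534e-05]), 'ft_force': array([-0.0659708 , -0.30536611,  0.38394151]), 'ft_torque': array([ 0.02493914, -0.00890881,  0.02833646]), 'finger_force': 0.0, 'finger_gap': 1.0012667586413195} 0.0187
```

View pics/top0.png

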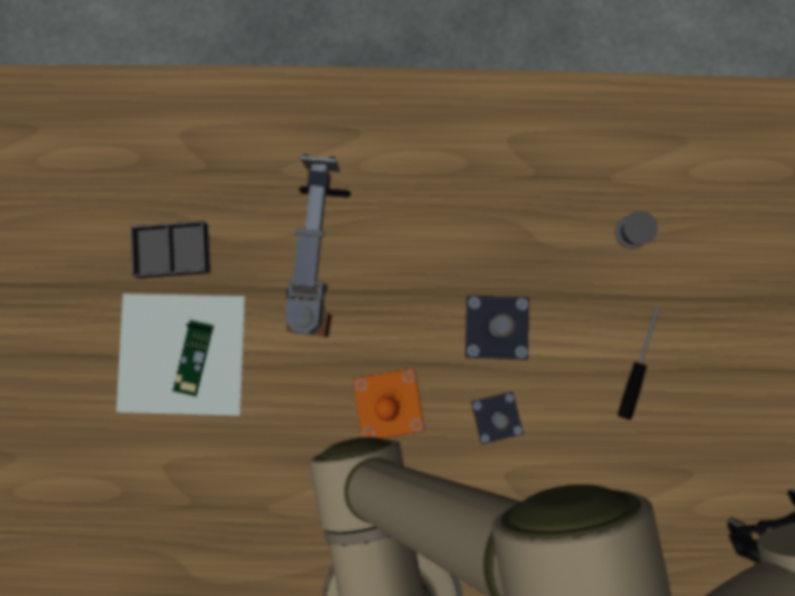

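View pics/scene0.png

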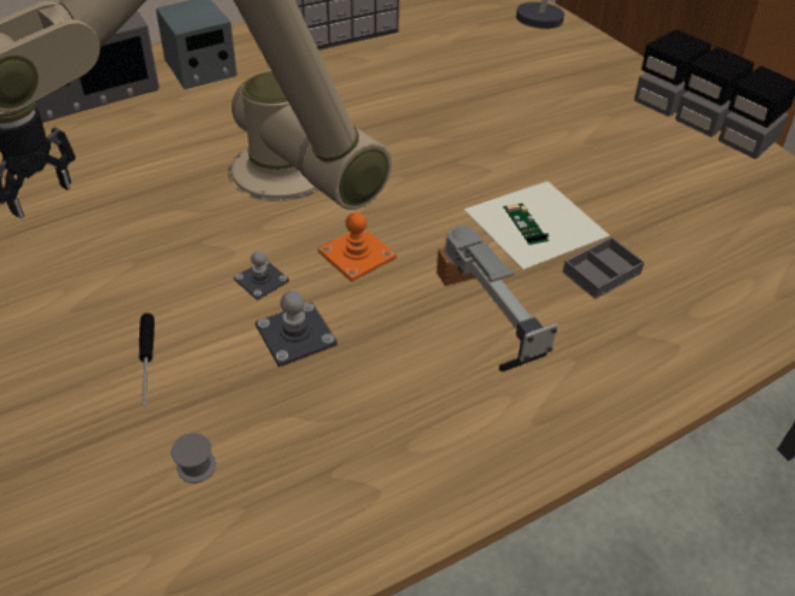

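The top view, at display scale 1.42, shows three things that could be the ball-bearing part:
- the orange gauge at (388,405)
- a small dark gauge at (498,420)
- a larger dark gauge at (500,325), which I choose: it isn't orange and is the larger of the dark pair

The coupler head is at (304,316), and its tail points away from the robot at (320,160). Next is one close crop to check the choice.

```bash
cat > h.py <<'E'
from cell import env, effector, kinematics, readout, capture, job
import cv2, numpy as np
from scipy.spatial.transform import Rotation as R
def ray(c,px):
    K=np.array([[c["fx"],0,c["cx"]],[0,c["fy"],c["cy"]],[0,0,1.]])
    u=cv2.undistortPoints(np.array([[px]],float),K,np.array([c["k1"],0,0,0,0]))[0,0]
    return R.from_rotvec(c["orientation"]).apply([u[0],u[1],1.])
def onz(c,px,z):
    d=ray(c,px); return c["eye"]+d*(z-c["eye"][2])/d[2]
def tri(a,pa,b,pb):
    da,db=ray(a,pa),ray(b,pb); A=np.stack([da,-db],1)
    s,*_=np.linalg.lstsq(A,b["eye"]-a["eye"],rcond=None)
    p,q=a["eye"]+da*s[0],b["eye"]+db*s[1]; return (p+q)/2,np.linalg.norm(p-q)
def project(c,p):
    K=np.array([[c["fx"],0,c["cx"]],[0,c["fy"],c["cy"]],[0,0,1.]])
    r=R.from_rotvec(c["orientation"]).inv()
    return cv2.projectPoints(np.array([p],float),r.as_rotvec(),-r.apply(c["eye"]),K,np.array([c["k1"],0,0,0,0]))[0][0,0]
def crop(c,x0,x1,y0,y1,s):
    im=cv2.resize(c["pixels"][y0:y1,x0:x1,::-1],None,fx=s,fy=s,interpolation=cv2.INTER_CUBIC)
    for x in range((x0+9)//10*10,x1,10): cv2.putText(im,str(x),((x-x0)*s,8),0,.28,(0,255,255)); cv2.line(im,((x-x0)*s,10),((x-x0)*s,14),(0,255,255))
    for y in range((y0+9)//10*10,y1,10): cv2.putText(im,str(y),(0,(y-y0)*s+3),0,.28,(0,255,255))
    return im
def sheet(name,ims):
    h=max(i.shape[0] for i in ims); out=np.hstack([np.pad(i,((0,h-i.shape[0]),(0,4),(0,0))) for i in ims]); cv2.imwrite(name,out); print(out.shape)
E
python3 - <<'E'
from h import *
t=capture("top"); s=capture("scene")
g=crop(t,325,377,200,258,5); g2=crop(s,178,240,200,258,4)
w=max(g.shape[1],g2.shape[1]); gg=np.vstack([np.pad(i,((0,6),(0,w-i.shape[1]),(0,0))) for i in (g,g2)])
sheet("pics/c1.png",[crop(t,198,250,105,240,4),gg,crop(s,310,393,155,265,3)])
E
```

```text
(540, 729, 3)
```

View pics/c1.png

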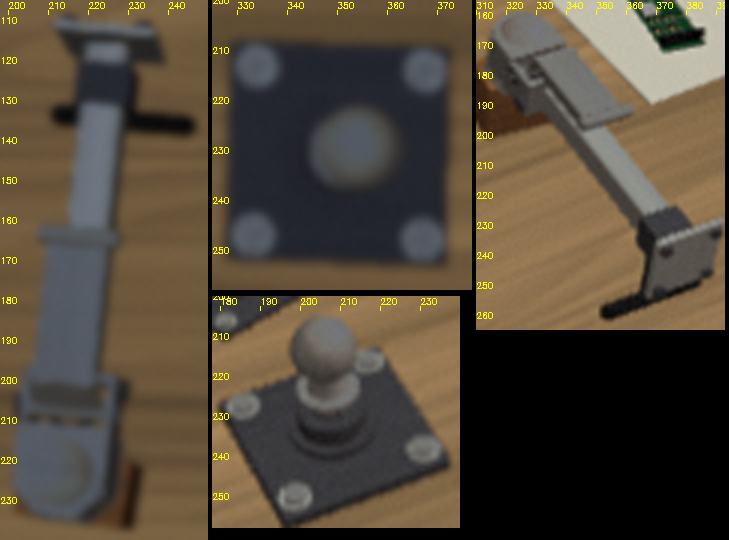

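The crop confirms the dark gauge: its plate has corner bolts and is about 110 mm square. The ball is at (353.8,229.4) in top and (205.8,213.2) in scene. On the coupler in top, the dome is at about (213.5,222.5), the cross bar at (217.5,164) and the foot bar at (228.7,135).

Run:
```python
from h import *
np.set_printoptions(precision=4,suppress=True)
t=capture("top"); s=capture("scene")
print("ball tri",tri(t,(353.8,229.4),s,(205.8,213.2)),"z.08",onz(t,(353.8,229.4),.08),onz(s,(205.8,213.2),.08))
c=[onz(t,(325+(x-212)/5,200+y/5),.008) for x,y in [(229,46),(449,46),(447,266),(229,262)]]
print("plate c",np.mean(c,0),[np.linalg.norm(c[i]-c[i-1]) for i in range(4)])
d=onz(t,(213.5,222.5),.111);h=onz(t,(217.5,164),.1185);f=onz(t,(228.7,135),.007)
print("dome",d,"hend",h,"foot",f)
ends=[onz(t,(198+x/4,105+y/4),.007) for x,y in [(50,115),(196,126)]];print("foot ends",ends,np.linalg.norm(ends[0]-ends[1]))
for a,b in((d,h),(d,f),(h,f)): print(np.linalg.norm((b-a)[:2]),np.arctan2(b[1]-a[1],b[0]-a[0]))
# scene bar of handle
print("hend scene ends",onz(s,(310+(578-476)/3,155+126/3),.1185),onz(s,(310+(634-476)/3,155+108/3),.1185))
print("scene dome",onz(s,(310+(526-476)/3,155+33/3),.111))
```

```text
ball tri (array([ 0.4804, -0.1717,  0.0802]), np.float64(0.0031543955118023353)) z.08 [ 0.4798 -0.1731  0.08  ] [ 0.4812 -0.1703  0.08  ]
plate c [ 0.4788 -0.176   0.008 ] [np.float64(0.10765823174608202), np.float64(0.11024903182804295), np.float64(0.10973140402503664), np.float64(0.10837640555091065)]
dome [0.4873 0.1485 0.111 ] hend [0.6198 0.1429 0.1185] foot [0.7164 0.1353 0.007 ]
foot ends [array([0.7188, 0.1819, 0.007 ]), array([0.7134, 0.0886, 0.007 ])] 0.09353067531515927
0.13261276182168158 -0.042803217243016396
0.2294928705947013 -0.05756780084529276
0.09691434198886009 -0.07777156262249205
hend scene ends [0.6197 0.1223 0.1185] [0.6232 0.1735 0.1185]
scene dome [0.4983 0.1528 0.111 ]
```

```bash
cat >> h.py <<'E'
def down(phi): return np.pi*np.array([np.cos(phi/2),np.sin(phi/2),0])
np.set_printoptions(precision=4,suppress=True)
PHI=-.052; U=np.array([np.cos(PHI),np.sin(PHI),0]); Z=np.array([0,0,1.])
def st(msg=""):
    s=readout.get_state(); print(msg,"t%.2f"%s["t"],s["ee_pos"],"F",s["ft_force"],"M",s["ft_torque"],"gap%.3f ff%.1f"%(s["finger_gap"],s["finger_force"])); return s
E
python3 - <<'E'
from h import *
for phi in (PHI,PHI+np.pi,PHI-np.pi):
    print(phi,kinematics.solve_ik(np.array([.620,.1445,.17]),down(phi)))
env.goto(np.array([.620,.1445,.17]),down(PHI)); st()
t=capture("top"); s=capture("scene")
sheet("pics/c2.png",[crop(s,290,400,100,240,4),crop(t,190,250,100,240,4)])
p=np.array([.620,.1445,.17]); print(project(s,p),project(t,p))
E
```

```text
-0.052 [ 0.0433  0.5779  1.1376 -0.      1.4262  1.6661]
3.089592653589793 [ 0.0433  0.5779  1.1376 -0.      1.4262 -1.4755]
-3.193592653589793 [ 0.0433  0.5779  1.1376  0.      1.4262 -1.4755]
 t2.97 [0.6202 0.1437 0.1701] F [0.4986 0.3813 0.5693] M [ 0.0293 -0.0453 -0.0197] gap0.998 ff0.0
(560, 688, 3)
[354.3949 177.531 ] [212.9575 159.2969]
```

View pics/c2.png

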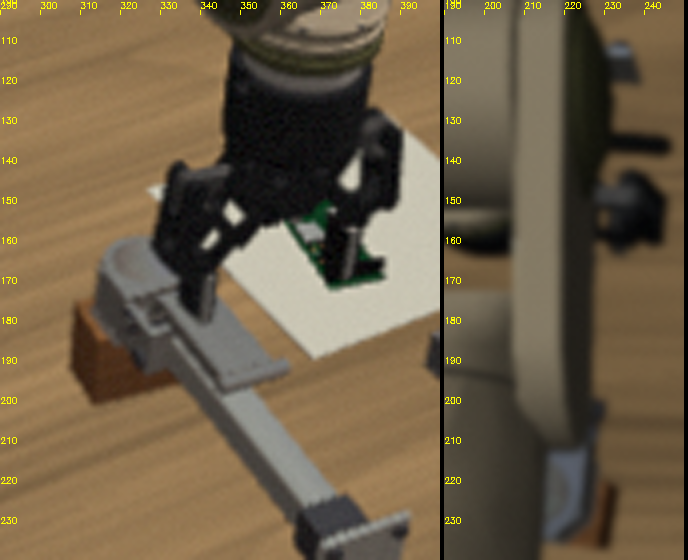

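The fingertips are at (342,180) and (371,171) in scene. They straddle the cross bar, whose ends are at (345,196) and (362,192). That lines up well enough to pinch the bar and swing it up along its arc.

Run:
```python
from h import *
H=np.array([.6205,.1450,.1185]); off=np.array([0,0,-.022])
env.move_l(H+off,velocity=.12); st("down")
effector.grab(20); st("pinch")
r=np.hypot(.097,.0245); a0=np.arctan2(.0245,.097); P=H-U*.097-Z*.0245
for a in np.linspace(0,.75,11)[1:]:
    env.move_l(P+r*(U*np.cos(a0+a)+Z*np.sin(a0+a))+off,velocity=.08); st("%.2f"%a)
s=capture("scene"); sheet("pics/c3.png",[crop(s,290,400,100,240,4)])
```

```text
down t3.83 [0.621  0.145  0.0973] F [0.7542 0.6415 0.6056] M [-0.0071 -0.007  -0.0777] gap1.005 ff0.0
pinch t4.28 [0.6208 0.1449 0.0971] F [-0.7719 -1.0484  3.0472] M [0.0253 0.0762 0.0963] gap0.533 ff21.4
0.07 t4.53 [0.6182 0.1451 0.104 ] F [-2.5222 -0.7678  0.2529] M [-0.0305  0.0271 -0.0155] gap0.531 ff21.4
0.15 t4.78 [0.6156 0.1453 0.1112] F [-2.2035 -0.6528 -0.639 ] M [0.0207 0.1104 0.0039] gap0.530 ff21.4
0.22 t5.03 [0.6125 0.1455 0.1181] F [-1.095  -0.3885 -0.0438] M [ 0.0115  0.037  -0.009 ] gap0.530 ff21.4
0.30 t5.28 [0.6088 0.1457 0.1247] F [-1.3623 -0.4483  0.2416] M [0.0144 0.1177 0.0097] gap0.531 ff21.5
0.38 t5.53 [0.6047 0.1459 0.1308] F [-0.8267  0.1515 -0.4404] M [ 0.0506  0.0942 -0.0108] gap0.532 ff21.5
0.45 t5.78 [0.6    0.1461 0.1366] F [-1.6968 -0.771  -0.0662] M [-0.0603  0.1311  0.0122] gap0.533 ff21.5
0.53 t6.03 [0.5949 0.1464 0.1422] F [-0.9341  0.31   -2.4941] M [-0.0037  0.1055 -0.0103] gap0.531 ff21.4
0.60 t6.28 [0.5894 0.1467 0.1475] F [-2.3457  1.1942 -1.4464] M [-0.0096  0.2157 -0.045 ] gap0.533 ff21.6
0.67 t6.53 [0.5837 0.147  0.1523] F [-2.2531 -0.141  -2.0538] M [-0.0038  0.3238 -0.0416] gap0.529 ff21.6
0.75 t6.78 [0.5775 0.1473 0.1565] F [-2.3779 -0.3676 -1.7567] M [ 0.003   0.2846 -0.0567] gap0.535 ff21.6
(560, 444, 3)
```

View pics/c3.png

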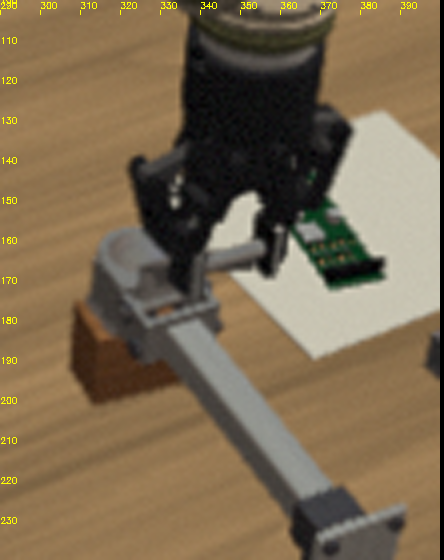

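The handle is raised, with the bar between the fingertips at about (348,163). The head still sits on its block. I'll feel for the handle's stop.

Run:
```python
from h import *
H=np.array([.6205,.1450,.1185]); off=np.array([0,0,-.022])
r=np.hypot(.097,.0245); a0=np.arctan2(.0245,.097); P=H-U*.097-Z*.0245
for a in np.arange(.77,.90,.02):
    env.move_l(P+r*(U*np.cos(a0+a)+Z*np.sin(a0+a))+off,velocity=.04); s=st("%.2f"%a)
    t=-s["ft_force"][0]*np.sin(a0+a)-(-s["ft_force"][2])*0-s["ft_force"][2]*np.cos(a0+a)
    T=s["ft_force"]@(-U*np.sin(a0+a)+Z*np.cos(a0+a)); print("  tang",T)
    if abs(T)>5.5: break
```

```text
0.77 t7.08 [0.5761 0.1473 0.1571] F [-0.7009 -1.2342 -2.4318] M [-0.0204  0.0598 -0.0151] gap0.531 ff21.5
  tang -0.7372284808182936
0.79 t7.33 [0.5744 0.1474 0.1582] F [-0.7485 -0.1883 -3.1368] M [-0.0355 -0.0066  0.0221] gap0.536 ff21.5
  tang -0.9596852984826019
0.81 t7.58 [0.5726 0.1475 0.1593] F [-0.8501 -0.1567 -3.3725] M [-0.0809  0.0634  0.0047] gap0.531 ff21.5
  tang -0.9239162045881025
0.83 t7.83 [0.5708 0.1476 0.1603] F [-0.3491 -0.3352 -3.5699] M [-0.0682  0.0364  0.0047] gap0.532 ff21.5
  tang -1.3990927507234048
0.85 t8.07 [0.569  0.1477 0.1612] F [-0.8888 -0.1005 -3.1319] M [-0.0473  0.0358 -0.0592] gap0.526 ff21.5
  tang -0.6425267532755218
0.87 t8.32 [0.5673 0.1478 0.1621] F [-0.948  -0.1216 -2.7571] M [0.0191 0.0381 0.0527] gap0.529 ff21.5
  tang -0.36223799994689265
0.89 t8.57 [0.5655 0.1479 0.1629] F [-0.7071 -0.3508 -3.3481] M [-0.0264  0.0818 -0.0301] gap0.529 ff21.5
  tang -0.7817644529684455
```

The force changed to a steady −3 N, so the handle is on its stop and the head is starting to lift. I'll back off so the head sits on the block, let go and look.

Run:
```python
from h import *
H=np.array([.6205,.1450,.1185]); off=np.array([0,0,-.022])
r=np.hypot(.097,.0245); a0=np.arctan2(.0245,.097); P=H-U*.097-Z*.0245
for a in (.83,.79,.77):
    env.move_l(P+r*(U*np.cos(a0+a)+Z*np.sin(a0+a))+off,velocity=.06); s=st("%.2f"%a)
effector.let_go(); s=st()
env.move_l(s["ee_pos"]+[0,0,.06],velocity=.15)
env.goto(np.array([.46,.02,.28]),down(PHI)); st()
t=capture("top"); s=capture("scene")
sheet("pics/c4.png",[crop(s,300,395,130,265,4),crop(t,195,255,105,240,4)])
```

```text
0.83 t8.82 [0.5712 0.1475 0.1596] F [ 0.0613 -0.7508 -5.3853] M [-0.0443 -0.1247  0.0557] gap0.530 ff21.4
0.79 t9.07 [0.5746 0.1474 0.1578] F [ 0.4643 -0.5242 -5.1055] M [-0.0411 -0.0485 -0.0208] gap0.530 ff21.4
0.77 t9.32 [0.5762 0.1473 0.157 ] F [-0.1009  0.7875 -4.7262] M [ 0.0017 -0.0205 -0.0477] gap0.531 ff21.4
 t9.81 [0.5762 0.1473 0.1573] F [ 0.0163 -0.6319  0.6492] M [ 0.0045  0.0341 -0.0106] gap0.998 ff0.0
 t11.12 [0.4605 0.0203 0.2793] F [-0.7145 -0.0404  0.0715] M [0.0115 0.034  0.0258] gap1.002 ff0.0
(540, 628, 3)
```

View pics/c4.png

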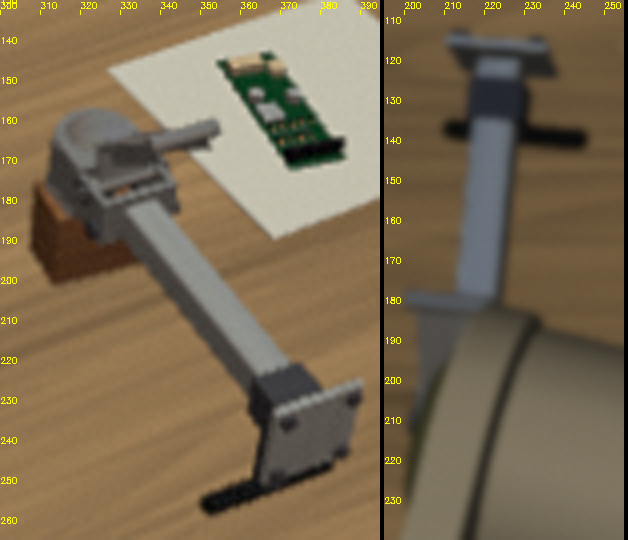

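The handle stands raised, with the bar at about (212.3,179.5) in top. The foot bar's centre is now at (228,138.8), so the coupler slid about 8 mm towards the robot. I'll recompute its position.

Run:
```python
from h import *
t=capture("top"); s=capture("scene")
f=onz(t,(228,138.8),.007); h=onz(t,(212.3,179.5),.178); print("foot",f,"hend",h,np.linalg.norm((f-h)[:2]),np.arctan2(*(f-h)[1::-1]))
# scene: bar ends (217,122),(205,150 hidden)
print("foot scene",onz(s,(300+(203+330)/8,130+(505+462)/8),.007))
print("dome scene", onz(s,(300+95/4,130+125/4),.111))
# foot mask check top: dark pixels
im=t["pixels"].astype(int); m=(im.max(2)<45); m[:125]=0;m[150:]=0;m[:,:200]=0;m[:,245:]=0
ys,xs=np.nonzero(m); print("mask",xs.min(),xs.max(),xs.mean(),ys.mean(), np.polyfit(xs,ys,1))
for x in (xs.min(),xs.max()):
    print(onz(t,(x,ys[xs==x].mean()),.007))
# flange
```

```text
foot [0.7065 0.1368 0.007 ] hend [0.575  0.1429 0.178 ] 0.13166381567293547 -0.0466131260736297
foot scene [0.709  0.1418 0.007 ]
dome scene [0.479  0.1564 0.111 ]
mask 210 244 229.85365853658536 136.89430894308944 [  0.1043 112.9292]
[0.7103 0.1829 0.007 ]
[0.7055 0.096  0.007 ]
```

The foot-to-bar distance is 132 mm, but it should be 140 mm with the handle fully up. Backing off must have turned the handle back to about 0.68. I'll pinch the bar again, raise it on the corrected arc and release at the stop without backing off.

Run:
```python
from h import *
off=np.array([0,0,-.020]); P=np.array([.514,.1470,.094]); r=.1; a0=np.arctan2(.0245,.097)
T=lambda a:P+r*(U*np.cos(a0+a)+Z*np.sin(a0+a))+off
env.goto(T(.68)+[0.001,0,.06],down(PHI)); env.move_l(T(.68)+[0.001,0,0],velocity=.12); st("at")
effector.grab(20); st("pinch")
for a in (.70,.72,.74,.76,.78,.80):
    env.move_l(T(a),velocity=.04); s=st("%.2f"%a); print("  tang",s["ft_force"]@(-U*np.sin(a0+a)+Z*np.cos(a0+a)))
effector.let_go(); s=st()
env.move_l(s["ee_pos"]+[0,0,.06],velocity=.15)
env.goto(np.array([.42,-.05,.30]),down(PHI)); st()
t=capture("top"); s=capture("scene")
sheet("pics/c5.png",[crop(s,300,395,130,265,4),crop(t,195,255,105,240,4)])
```

```text
at t12.72 [0.5753 0.1434 0.1552] F [-0.0799 -1.0398  0.455 ] M [0.0336 0.0089 0.0359] gap0.998 ff0.0
pinch t13.17 [0.5753 0.144  0.1546] F [0.5196 1.1981 3.5073] M [ 0.0926 -0.0928 -0.1369] gap0.532 ff21.4
0.70 t13.42 [0.5726 0.144  0.1556] F [2.8587 1.0589 4.1744] M [ 0.0833 -0.3415  0.0074] gap0.530 ff21.5
  tang 0.16384908832864126
0.72 t13.67 [0.5705 0.144  0.1563] F [1.9124 0.719  2.5642] M [ 0.0112 -0.3632  0.1209] gap0.529 ff21.4
  tang -0.08683249510120106
0.74 t13.92 [0.5683 0.1441 0.157 ] F [-0.6201  0.4453 -1.5992] M [-0.0735 -0.0611  0.0397] gap0.530 ff21.4
  tang -0.34479798705656167
0.76 t14.17 [0.5668 0.1442 0.1581] F [-0.3689  0.694  -3.2811] M [-0.0912  0.0277 -0.018 ] gap0.534 ff21.4
  tang -1.4103321762588763
0.78 t14.42 [0.5654 0.1443 0.1596] F [-0.2003  0.3605 -4.218 ] M [-0.0909 -0.0027  0.0354] gap0.529 ff21.4
  tang -1.9935834361407576
0.80 t14.67 [0.5638 0.1444 0.1607] F [-0.6549  0.02   -4.3646] M [-0.0257 -0.0317 -0.0534] gap0.531 ff21.4
  tang -1.6141366868152967
 t15.15 [0.564  0.1444 0.1608] F [ 0.2563  0.0631 -0.2158] M [0.0118 0.0218 0.0439] gap0.999 ff0.0
 t16.70 [ 0.4204 -0.0496  0.2994] F [ 0.4319 -0.7924  0.5505] M [ 0.0034 -0.0563  0.0281] gap1.001 ff0.0
(540, 628, 3)
```

View pics/c5.png

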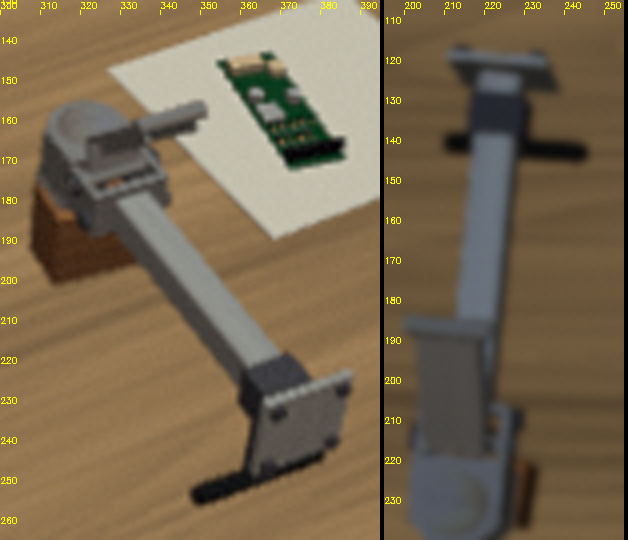

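The foot is now at (228.3,142), the bar at (211.5,186.5) and the dome at about (213,230) in top. The head is still on the block.

Run:
```python
from h import *
t=capture("top"); s=capture("scene")
f=onz(t,(228.25,142),.007); d=onz(t,(213,230),.111)
for a in (.65,.7,.75):
    z=.094+.1*np.sin(a+.2474); h=onz(t,(211.5,186.5),z); print(a,"hend",h,"foot-h",np.hypot(*(f-h)[:2]),"expect",.194-.1*np.cos(a+.2474))
print("foot",f,"dome",d,np.hypot(*(f-d)[:2]),np.arctan2(*(f-d)[1::-1]))
print("foot scene",onz(s,(300+(193+323)/8,130+(495+456)/8),.007))
for a in (.65,.75):
  for S in (f-.230*U,):
    h=S*[1,1,0]+[0,0,.094]+U*.036+.1*(U*np.cos(a+.2474)+Z*np.sin(a+.2474)); V=np.array([-U[1],U[0],0])
    print("pred bar +y end scene",project(s,h+.023*V),"meas",300+206/4,130+107/4,"; top",project(t,h))
```

```text
0.65 hend [0.5608 0.1451 0.1722] foot-h 0.1377378253487455 expect 0.1316355485099438
0.7 hend [0.5604 0.1446 0.1752] foot-h 0.13811302116825486 expect 0.13562039986941635
0.75 hend [0.56   0.1441 0.178 ] foot-h 0.1384650485518459 expect 0.13975116982570732
foot [0.6982 0.1359 0.007 ] dome [0.4703 0.1491 0.111 ] 0.22827063904853687 -0.05791160060072067
foot scene [0.7013 0.141  0.007 ]
pred bar +y end scene [349.2258 161.2437] meas 351.5 156.75 ; top [212.7247 183.7444]
pred bar +y end scene [347.6912 157.3425] meas 351.5 156.75 ; top [211.9234 187.1375]
```

The geometry agrees with the handle at its stop: 138.5 mm measured against 139.8 expected. Next I grip the head, lift it and carry it above the ball.

Run:
```python
from h import *
G=np.array([.468,.1495,.068])
env.goto(G+[0,0,.10],down(PHI)); env.move_l(G+[0,0,.03],velocity=.15); st("near")
env.move_l(G,velocity=.08); st("at")
effector.grab(110); st("grip")
p=G+[0,0,.012]; env.move_l(p,velocity=.08); st("lift1")
p=G+[0,0,.075]; env.move_l(p,velocity=.15); st("lift")
p=np.array([.478,-.171,G[2]+.075]); env.move_l(p,velocity=.16); st("over")
t=capture("top"); s=capture("scene"); np.savez("c6.npz",t=t["pixels"],s=s["pixels"])
sheet("pics/c6.png",[crop(s,170,300,130,265,4),crop(t,325,385,105,240,4)])
```

```text
near t18.48 [0.4687 0.149  0.0989] F [ 0.9011 -0.7942  0.5517] M [ 0.0386 -0.0149 -0.008 ] gap0.997 ff0.0
at t19.01 [0.4683 0.1495 0.0685] F [-0.3335  0.5867  0.4607] M [ 0.0401 -0.0206 -0.0168] gap0.999 ff0.0
grip t19.41 [0.4685 0.1495 0.069 ] F [-0.7982 -1.0808  7.3662] M [-0.0112  0.1796  0.0575] gap0.616 ff113.6
lift1 t19.71 [0.4675 0.1495 0.0798] F [ 0.5848  0.4917 -5.2643] M [0.0649 0.6204 0.0144] gap0.615 ff116.1
lift t20.27 [0.4673 0.1494 0.142 ] F [-0.102   0.2137 -6.0756] M [ 0.013   0.5636 -0.0265] gap0.616 ff116.1
over t22.43 [ 0.478  -0.1704  0.143 ] F [ 0.6109 -0.3277 -5.7652] M [0.0212 0.5974 0.0067] gap0.618 ff116.1
(540, 768, 3)
```

View pics/c6.png

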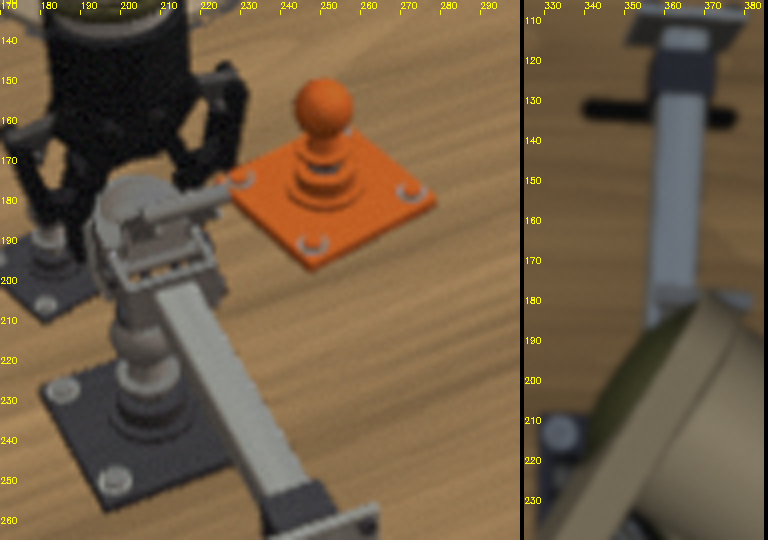

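The coupler hangs level in the grip above the big gauge. In scene the ball is at (205,214.5) and the dome at about (205,178.7); in top the foot is at (359,133). I'll estimate the camera bias from these to set the alignment.

Run:
```python
from h import *
t=capture("top"); s=capture("scene")
e=[onz(t,(325+(x-524)/4,105+y/4),.082) for x,y in ((585,107),(735,118))]
print("foot",np.mean(e,0),"ends",e,np.arctan2(-(e[0]-e[1])[0],(e[0]-e[1])[1]))
# bar centreline in top at two rows (top face z .155+.0125)
b=[onz(t,(325+(x-524)/4,105+y/4),.167) for x,y in ((684,110),(675,280))]; print("bar",b, np.arctan2((b[0]-b[1])[1],(b[0]-b[1])[0]))
print("tcp",readout.get_state()["ee_pos"])
print("dome scene",onz(s,(205,130+192/4),.186),"ball scene",onz(s,(205.3,213.8),.08))
```

```text
foot [ 0.7077 -0.1835  0.082 ] ends [array([ 0.71 , -0.139,  0.082]), array([ 0.7054, -0.2279,  0.082 ])] -0.05215781740341696
bar [array([ 0.6862, -0.1819,  0.167 ]), array([ 0.5931, -0.1774,  0.167 ])] -0.04761762390168166
tcp [ 0.478  -0.1707  0.143 ]
dome scene [ 0.4804 -0.1629  0.186 ] ball scene [ 0.4825 -0.1721  0.08  ]
```

Run:
```python
from h import *
p=np.array([.480,-.1732,.125]); env.move_l(p,velocity=.1); st()
for z in (.112,.108,.104,.100,.096,.092,.088,.084):
    p[2]=z; env.move_l(p,velocity=.05); s=st("%.3f"%z); F=s["ft_force"]
    if F[2]>2 or abs(F[0])>6 or abs(F[1])>6: break
```

```text
t22.96 [ 0.4798 -0.173   0.1248] F [-0.1035 -0.8416 -5.4751] M [0.0326 0.4847 0.0213] gap0.618 ff116.1
0.112 t23.37 [ 0.4799 -0.1731  0.1118] F [-0.5279 -1.1264 -5.8179] M [ 0.0128  0.5354 -0.0041] gap0.615 ff116.1
0.108 t23.62 [ 0.4799 -0.1732  0.1078] F [-0.2846  0.2222 -5.8045] M [-0.026   0.5625  0.0256] gap0.613 ff116.1
0.104 t23.87 [ 0.4799 -0.1731  0.1038] F [ 0.337  -0.5823 -5.7555] M [0.0492 0.6062 0.0012] gap0.617 ff116.1
0.100 t24.12 [ 0.4799 -0.1731  0.0997] F [-0.4789 -0.1769 -5.2826] M [0.0662 0.5539 0.0357] gap0.617 ff116.1
0.096 t24.37 [ 0.4799 -0.1731  0.0957] F [-0.0103  0.0945 -5.8828] M [ 0.0131  0.5984 -0.0413] gap0.617 ff116.1
0.092 t24.62 [ 0.4799 -0.1731  0.0917] F [ 0.0596 -0.1012 -5.5123] M [-0.0076  0.5134 -0.0065] gap0.613 ff116.1
0.088 t24.87 [ 0.4799 -0.1731  0.0877] F [-0.2792 -0.2763 -4.9869] M [ 0.062   0.5455 -0.0165] gap0.618 ff116.1
0.084 t25.12 [ 0.4799 -0.1732  0.0837] F [ 0.3703  0.4564 -4.965 ] M [0.0638 0.6539 0.031 ] gap0.616 ff116.2
```

The ball entered the socket with no side force. Now I push down in small steps, tracking the load against the spring's sink.

Run:
```python
from h import *
p=np.array([.480,-.1732,.084])
for z in np.arange(.082,.0599,-.001):
    p[2]=z; env.move_l(p,velocity=.03); s=readout.get_state(); F=s["ft_force"]; L=F[2]+5.7; sink=max(0,(L-2)/2.6)
    print("z%.4f t%.2f F"%(s["ee_pos"][2],s["t"]),F,"My %.2f load %.1f sink %.1f gap_to_home %.1f"%(s["ft_torque"][1],L,sink,(s["ee_pos"][2]+.0115-.08)*1e3+sink))
    if L>24 or abs(F[0])>12 or abs(F[1])>12: break
```

```text
z0.0820 t25.37 F [-2.2231 -1.2427 -5.5033] My 0.83 load 0.2 sink 0.0 gap_to_home 13.5
z0.0812 t25.62 F [-2.5609 -2.1944 -2.6154] My 1.02 load 3.1 sink 0.4 gap_to_home 13.1
z0.0801 t25.87 F [-2.9597 -4.3562 -0.79  ] My 1.19 load 4.9 sink 1.1 gap_to_home 12.8
z0.0792 t26.12 F [-3.8604 -4.5078  0.8815] My 1.21 load 6.6 sink 1.8 gap_to_home 12.5
z0.0783 t26.37 F [-4.0793 -3.9342  1.1061] My 1.32 load 6.8 sink 1.8 gap_to_home 11.6
z0.0774 t26.62 F [-4.2989 -4.3114  2.708 ] My 1.36 load 8.4 sink 2.5 gap_to_home 11.4
z0.0765 t26.87 F [-4.2159 -4.9722  3.4316] My 1.42 load 9.1 sink 2.7 gap_to_home 10.8
z0.0757 t27.12 F [-5.656  -4.5525  4.4654] My 1.55 load 10.2 sink 3.1 gap_to_home 10.3
z0.0748 t27.37 F [-6.4945 -4.0393  6.7995] My 1.65 load 12.5 sink 4.0 gap_to_home 10.3
z0.0739 t27.62 F [-5.6448 -3.9455  7.4006] My 1.68 load 13.1 sink 4.3 gap_to_home 9.6
z0.0730 t27.87 F [-5.994  -3.509   8.4283] My 1.71 load 14.1 sink 4.7 gap_to_home 9.2
z0.0722 t28.12 F [-6.494  -2.7607 11.7895] My 1.81 load 17.5 sink 6.0 gap_to_home 9.6
z0.0712 t28.37 F [-7.2337 -2.6979 10.574 ] My 1.92 load 16.3 sink 5.5 gap_to_home 8.2
z0.0705 t28.62 F [-8.7412 -2.7685 13.6593] My 1.88 load 19.4 sink 6.7 gap_to_home 8.6
z0.0697 t28.87 F [-11.4268  -2.9831  16.7337] My 1.80 load 22.4 sink 7.9 gap_to_home 9.1
z0.0689 t29.12 F [-12.1119  -2.8     18.0084] My 1.80 load 23.7 sink 8.3 gap_to_home 8.7
```

A side force is building, Fx −12 N and Fy −3 N, so the coupler sits slightly too far +x and +y. I'll ease off and shift until the side force vanishes.

Run:
```python
from h import *
s=readout.get_state(); p=np.array([.480,-.1732,.0730])
env.move_l(p,velocity=.04); st("eased")
for i in range(8):
    F=readout.get_state()["ft_force"]
    d=np.array([np.clip(F[0]*.2e-3,-.0007,.0007),np.clip(F[1]*.2e-3,-.0005,.0005),0])
    if np.hypot(F[0],F[1])<1.8: break
    p=p+d; env.move_l(p,velocity=.03); st("p %.4f %.4f"%tuple(p[:2]))
```

```text
eased t29.42 [ 0.48   -0.1737  0.0735] F [-5.5376 -4.8195  2.1895] M [-0.8146  1.3117  0.0115] gap0.614 ff117.2
p 0.4793 -0.1737 t29.67 [ 0.4799 -0.1739  0.0734] F [ 0.5987 -2.3854  1.3205] M [-0.3605  0.5404 -0.0307] gap0.619 ff117.2
p 0.4794 -0.1742 t29.92 [ 0.4799 -0.1741  0.0732] F [2.3479 0.5615 3.4033] M [ 0.0851  0.2272 -0.0093] gap0.613 ff117.2
p 0.4799 -0.1741 t30.17 [ 0.4799 -0.174   0.073 ] F [ 1.5525 -0.2363  2.2187] M [-0.0186  0.4391  0.0154] gap0.620 ff117.2
```

```bash
cat > push.py <<'E'
from h import *
import sys
p=np.array(eval(sys.argv[1])); zend=float(sys.argv[2])
while p[2]>zend:
    p[2]-=.001; env.move_l(p,velocity=.03); s=readout.get_state(); F=s["ft_force"]; L=F[2]+5.7; sink=max(0,(L-2)/2.6)
    print("z%.4f t%.2f F"%(s["ee_pos"][2],s["t"]),F,"My %.2f load %.1f sink %.1f home_gap %.1f"%(s["ft_torque"][1],L,sink,(s["ee_pos"][2]+.0115-.08)*1e3+sink),p)
    if L>26: break
    p[:2]+=np.clip(F[:2]*.12e-3,-.0004,.0004)
E
python3 push.py "[.4797,-.1741,.073]" .0605
```

```text
z0.0721 t30.42 F [1.3953 1.0431 3.7989] My 0.21 load 9.5 sink 2.9 home_gap 6.5 [ 0.4797 -0.1741  0.072 ]
z0.0712 t30.67 F [-0.1813  0.2556  5.5637] My 0.51 load 11.3 sink 3.6 home_gap 6.3 [ 0.4799 -0.174   0.071 ]
z0.0705 t30.92 F [-0.723   0.89    9.0198] My 0.52 load 14.7 sink 4.9 home_gap 6.9 [ 0.4798 -0.1739  0.07  ]
z0.0697 t31.17 F [-1.2302  1.4365 10.1797] My 0.49 load 15.9 sink 5.3 home_gap 6.5 [ 0.4798 -0.1738  0.069 ]
z0.0688 t31.42 F [-2.3391  0.2694 10.641 ] My 0.27 load 16.3 sink 5.5 home_gap 5.8 [ 0.4796 -0.1737  0.068 ]
z0.0679 t31.67 F [-2.1844 -0.1255 10.3231] My -0.02 load 16.0 sink 5.4 home_gap 4.7 [ 0.4793 -0.1736  0.067 ]
z0.0668 t31.92 F [-2.8343 -0.0661  8.8646] My -0.41 load 14.6 sink 4.8 home_gap 3.1 [ 0.4791 -0.1736  0.066 ]
z0.0660 t32.17 F [-2.0154  1.0713 10.8953] My -0.72 load 16.6 sink 5.6 home_gap 3.2 [ 0.4787 -0.1737  0.065 ]
z0.0654 t32.42 F [-1.8943  1.2995 13.8575] My -0.85 load 19.6 sink 6.8 home_gap 3.6 [ 0.4785 -0.1735  0.064 ]
z0.0647 t32.67 F [-2.9883  0.8525 15.5258] My -0.92 load 21.2 sink 7.4 home_gap 3.6 [ 0.4783 -0.1734  0.063 ]
z0.0641 t32.92 F [-2.5621  1.6603 18.5883] My -1.12 load 24.3 sink 8.6 home_gap 4.1 [ 0.4779 -0.1733  0.062 ]
z0.0629 t33.17 F [ 2.4989 -0.2398 16.8331] My -0.52 load 22.5 sink 7.9 home_gap 2.3 [ 0.4776 -0.1731  0.061 ]
z0.0620 t33.42 F [-0.686  -0.1644 19.6496] My -0.37 load 25.3 sink 9.0 home_gap 2.5 [ 0.4779 -0.1731  0.06  ]
```

Run:
```python
from h import *
p=np.array([.4779,-.1731,.060])
for z in (.059,.058,.057,.060,.063,.0655,.067,.068,.069,.070):
    p[2]=z; env.move_l(p,velocity=.05); env.pause(.1); s=readout.get_state(); F=s["ft_force"]; My=s["ft_torque"][1]
    L=F[2]+5.7; print("z%.4f t%.2f F"%(s["ee_pos"][2],s["t"]),F,"My %.2f L %.1f"%(My,L))
    if L>31: print("STOP"); break
    if L<-2: break
```

```text
z0.0614 t33.77 F [-2.7188  0.3925 22.6544] My -0.40 L 28.4
z0.0606 t34.12 F [-4.1152  2.1952 24.8574] My -0.36 L 30.6
z0.0599 t34.47 F [-6.1198  1.5832 28.3188] My -0.39 L 34.0
STOP
```

Run:
```python
from h import *
p=np.array([.4785,-.1731,.060])
for z in (.062,.065,.067,.0685,.070,.0715):
    p[2]=z; env.move_l(p,velocity=.05); env.pause(.1); s=readout.get_state(); F=s["ft_force"]; My=s["ft_torque"][1]
    L=F[2]+5.7; print("z%.4f t%.2f F"%(s["ee_pos"][2],s["t"]),F,"My %.2f L %.1f"%(My,L))
    if L<-1: break
s=capture("scene"); t=capture("top"); sheet("pics/c7.png",[crop(s,170,300,130,265,4),crop(t,325,385,105,240,4)])
```

```text
z0.0634 t34.82 F [-1.7622 -1.348  13.7813] My 0.06 L 19.5
z0.0655 t35.17 F [ 3.2563 -3.9049  6.0003] My -0.13 L 11.7
z0.0671 t35.52 F [ 4.3206 -4.9007  1.7456] My -0.22 L 7.4
z0.0683 t35.87 F [ 4.7196 -4.6237 -1.1892] My -0.41 L 4.5
z0.0695 t36.22 F [ 5.8798 -5.1618 -3.4165] My -0.32 L 2.3
z0.0707 t36.57 F [ 3.1425 -4.8161 -3.334 ] My -0.03 L 2.4
(540, 768, 3)
```

View pics/c7.png

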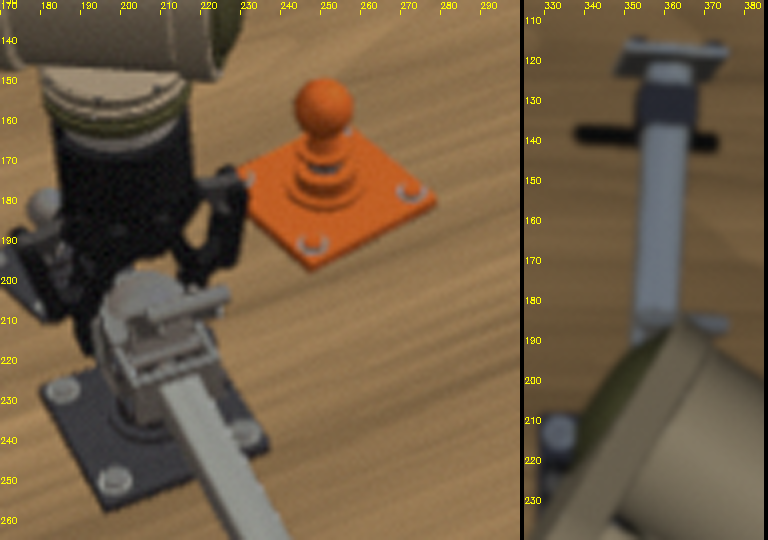

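The coupler is seated over the ball with the handle up. On the way back up, the unloaded height came out within about 1 mm of home. I'll reseat with one short push, ease to light load, release and retreat.

Run:
```python
from h import *
p=np.array([.4789,-.1736,.0715])
def rep():
    s=readout.get_state(); F=s["ft_force"]; L=F[2]+5.7
    print("z%.4f t%.2f F"%(s["ee_pos"][2],s["t"]),F,"My %.2f L %.1f"%(s["ft_torque"][1],L)); return L
for z in (.068,.065,.063,.0615,.060,.059):
    p[2]=z; env.move_l(p,velocity=.05); 
    if rep()>28: break
for z in (.064,.0672):
    p[2]=z; env.move_l(p,velocity=.05); rep()
effector.let_go(); rep()
s=readout.get_state(); env.move_l(s["ee_pos"]+[0,0,.11],velocity=.2)
env.goto(np.array([.50,-.02,.30]),down(PHI)); st()
s=capture("scene"); t=capture("top"); sheet("pics/c8.png",[crop(s,170,300,150,280,4),crop(t,325,385,105,240,4)])
```

```text
z0.0677 t36.92 F [-0.1697 -4.1654  1.9915] My 0.63 L 7.7
z0.0653 t37.17 F [-1.5518 -3.6345  6.9525] My 0.52 L 12.7
z0.0639 t37.42 F [-4.7328 -2.7295 12.4586] My 0.54 L 18.2
z0.0628 t37.67 F [-6.6969 -1.0977 17.6559] My 0.42 L 23.4
z0.0617 t37.92 F [-8.8369 -0.4032 20.9584] My 0.31 L 26.7
z0.0610 t38.17 F [-9.8338 -1.1925 23.7462] My 0.37 L 29.4
z0.0649 t38.42 F [-1.2013 -2.3681  8.5565] My 0.33 L 14.3
z0.0672 t38.67 F [ 2.7045 -4.2096  1.4538] My 0.21 L 7.2
z0.0670 t39.10 F [-0.1291  0.1754 -0.2237] My 0.01 L 5.5
 t40.61 [ 0.4997 -0.0206  0.2984] F [-0.1318 -0.3937 -0.9676] M [-0.0445 -0.0146  0.016 ] gap0.995 ff0.0
(540, 768, 3)
```

View pics/c8.png

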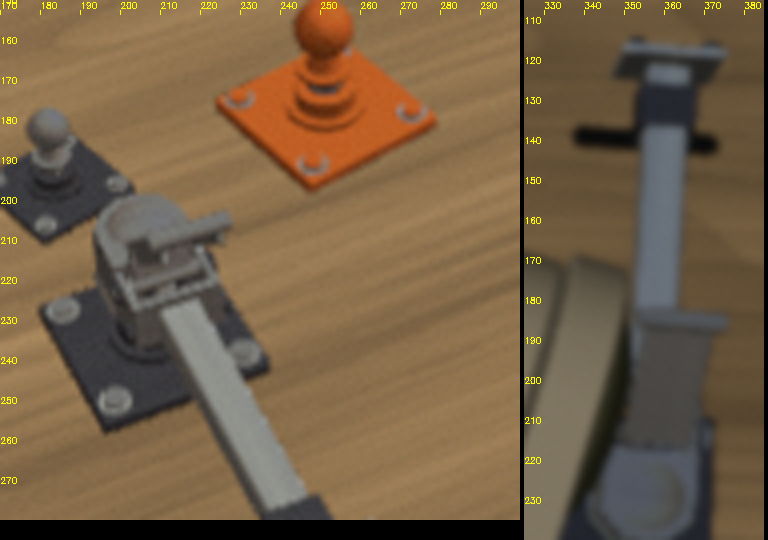

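The coupler sits level on the ball and foot with the handle raised. In top the bar is at about (364.5,185) and the foot at (355.5,140). Now I swing the handle down.

Run:
```python
from h import *
t=capture("top")
b=onz(t,(364.5,185),.178); f=onz(t,(355.5,140),.007); S=np.array([.4807,-.1738,.08])
phi=np.arctan2(f[1]-S[1]+.001,f[0]-S[0]); print("bar",b,"foot",f,"phi",phi,"foot-seat",np.hypot(*(f-S)[:2]),"foot-bar",np.hypot(*(f-b)[:2]))
u=np.array([np.cos(phi),np.sin(phi),0]); P=S+u*.036+Z*.014; a0=np.arctan2(.0245,.097); r=.1; off=np.array([0,0,-.020])
T=lambda a:P+r*(u*np.cos(a0+a)+Z*np.sin(a0+a))+off
print("pred bar",T(.75)-off)
assert np.linalg.norm((T(.75)-off-b)[:2])<.008
env.goto(T(.75)+[0,0,.05],down(phi)); env.move_l(T(.75),velocity=.12); st("at")
effector.grab(20); st("pinch")
for a in list(np.arange(.66,.0,-.09))+[.0,-.02,-.035]:
    env.move_l(T(a),velocity=.07); s=st("%.2f"%a)
    tg=s["ft_force"]@(-u*np.sin(a0+a)+Z*np.cos(a0+a)); print("   tang %.1f"%tg)
    if tg>14: break
```

```text
bar [ 0.57   -0.1793  0.178 ] foot [ 0.7101 -0.1875  0.007 ] phi -0.05519998927039699 foot-seat 0.2297615837632545 foot-bar 0.1403255083846139
pred bar [ 0.5708 -0.1788  0.178 ]
at t42.13 [ 0.5712 -0.1783  0.1593] F [-0.6933  0.0307  0.7779] M [0.0585 0.0213 0.0349] gap0.999 ff0.0
pinch t42.58 [ 0.571  -0.1789  0.1585] F [-1.3274  0.3795  3.3185] M [ 0.0694  0.0921 -0.0285] gap0.530 ff22.0
0.66 t42.85 [ 0.5788 -0.1794  0.1525] F [ 1.8426 -2.0262  1.3924] M [-0.0599 -0.2159 -0.0181] gap0.530 ff21.9
   tang -0.7
0.57 t43.12 [ 0.5855 -0.1797  0.1466] F [ 3.0394 -1.2712  2.0072] M [-0.1355 -0.269   0.0341] gap0.527 ff22.0
   tang -0.9
0.48 t43.40 [ 0.5918 -0.18    0.1401] F [ 2.7948 -1.7494  1.2199] M [-0.1899 -0.3452  0.0684] gap0.529 ff22.1
   tang -1.0
0.39 t43.67 [ 0.5974 -0.1802  0.1332] F [ 3.8143 -1.7021  0.776 ] M [-0.1217 -0.5585 -0.0349] gap0.533 ff22.2
   tang -1.7
0.30 t43.95 [ 0.6024 -0.1805  0.1257] F [ 4.9369 -1.0366  0.447 ] M [-0.0755 -0.6094 -0.027 ] gap0.529 ff22.2
   tang -2.2
0.21 t44.23 [ 0.6068 -0.1807  0.1176] F [ 5.6785 -0.9558  0.6013] M [ 0.0206 -0.6939  0.0052] gap0.536 ff22.3
   tang -2.0
0.12 t44.50 [ 0.6105 -0.1809  0.1091] F [ 6.2301 -0.9049  1.4512] M [-0.0952 -0.7913  0.0071] gap0.530 ff22.4
   tang -0.9
0.03 t44.77 [ 0.6133 -0.1811  0.1004] F [ 5.8368 -0.5385  1.1644] M [-0.0429 -0.8953  0.0378] gap0.527 ff22.4
   tang -0.5
0.00 t45.02 [ 0.614  -0.1811  0.0978] F [6.5537 0.139  2.8798] M [ 0.0212 -0.7513 -0.0475] gap0.535 ff22.5
   tang 1.2
-0.02 t45.27 [ 0.614  -0.1811  0.0971] F [ 0.9007  1.0567 10.9961] M [0.1853 0.0377 0.0146] gap0.532 ff23.2
   tang 10.5
-0.04 t45.52 [ 0.6142 -0.1811  0.0966] F [-2.434   2.7726 18.9966] M [0.3474 0.5991 0.0122] gap0.531 ff23.7
   tang 19.1
```

The handle went down freely and met a firm stop right at flat, as it should when the coupler is home. I'll release, retreat and check.

Run:
```python
from h import *
effector.let_go(); s=st()
env.move_l(s["ee_pos"]+[0,0,.08],velocity=.15)
env.goto(np.array([.45,.08,.30]),down(PHI)); st()
s=capture("scene"); t=capture("top"); sheet("pics/c9.png",[crop(s,170,300,150,285,4),crop(t,325,385,105,240,4)])
```

```text
t46.01 [ 0.614  -0.1811  0.0946] F [ 0.2455  0.6279 -0.361 ] M [-0.008  -0.0467  0.0401] gap1.000 ff0.0
 t47.95 [0.4506 0.0793 0.2993] F [-0.5263 -0.6059  0.7131] M [ 0.0276  0.0032 -0.034 ] gap1.000 ff0.0
(540, 768, 3)
```

View pics/c9.png

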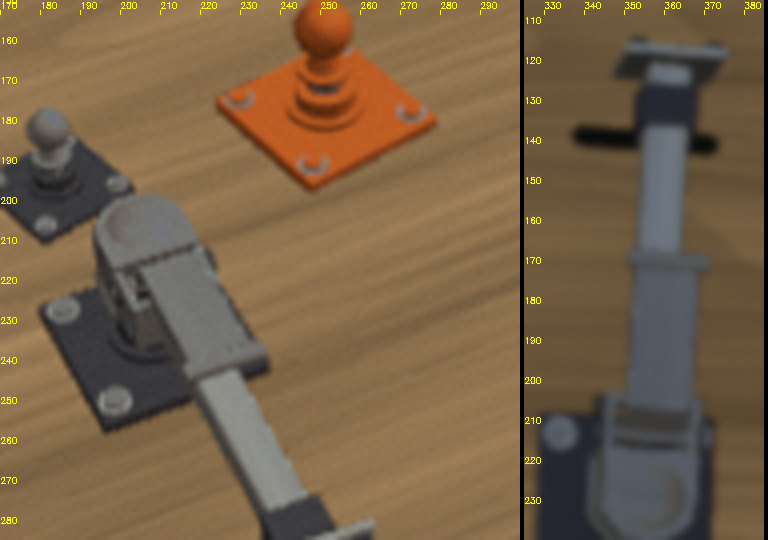

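The handle is flat, with its bar at (361,170) in top and the same spacing to the foot as when it was first shut. The drawbar stands on the ball and foot, and the arm is clear.

```bash
python3 -c "
from h import *
print(job.close_job())"
```

```text
the job is handed in; nothing more can be done
None
```

I handed the job in at about 48 s: the coupler is on the larger dark gauge's ball, the handle is locked flat and the drawbar stands level on its foot. My estimates put it home to about 1 mm, and the column's deepest sink (limit 11.5 mm) at 8.6 mm by position but about 10.7 mm by force.

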